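# Seasonings into the caddy by height

## Task

Put the four seasonings away in the oak caddy, one to a cell, as a row that falls from the tallest to the shortest, with the tallest in the end cell nearest the kitchen roll. Stand each one upright and flat on the floor of its cell, set it down rather than drop it, knock nothing over, and leave the kitchen roll and the utensil crock where they are.

Things in the scene. Friction and masses are not known exactly. Their poses are not given: they have to be found in the camera images.
- pepper_mill_mid (a point): turned dark-brown wooden pepper mill, round, 58 mm across its foot, about 50 to 55 mm at half height, 170 mm tall, about 0.2 kg; this point is half-way up, 85 mm above its foot
- oil_tin_mid (a point): small square green oil tin with brass-coloured rims, a white label band and a yellow screw cap, 58 x 58 mm at the rims, 56 mm between the flat sides, 135 mm tall with its cap (body 118 mm), about 0.35 kg; this point is half-way up, 67.5 mm above its foot; x and y axes square to its flat sides
- spice_jar_mid (a point): clear round spice jar with a black cap and a dark label, 41 mm across, 105 mm tall, about 0.1 kg; this point is half-way up, 52.5 mm above its foot
- salt_shaker_mid (a point): small round salt shaker of clear glass with a grey domed cap, 44 mm across its foot, about 40 mm at half height, 90 mm tall, about 0.1 kg; this point is half-way up, 45 mm above its foot
- cell_1: first, an end cell of four square cells in a row in the fixed light-oak caddy (112 x 375 x 18 mm): a steel drip dish, 74 x 74 mm inside, 8 mm deep, cells 88 mm apart. Origin at the centre of the dish floor, 10 mm above the worktop; z up, y along the row towards cell_1. A thin rail round the caddy tops out 32 mm above the worktop, 50 mm either side of the row's centre line
- cell_2: second of four square cells in a row in the fixed light-oak caddy (112 x 375 x 18 mm): a steel drip dish, 74 x 74 mm inside, 8 mm deep, cells 88 mm apart. Origin at the centre of the dish floor, 10 mm above the worktop; z up, y along the row towards cell_1. A thin rail round the caddy tops out 32 mm above the worktop, 50 mm either side of the row's centre line
- cell_3: third of four square cells in a row in the fixed light-oak caddy (112 x 375 x 18 mm): a steel drip dish, 74 x 74 mm inside, 8 mm deep, cells 88 mm apart. Origin at the centre of the dish floor, 10 mm above the worktop; z up, y along the row towards cell_1. A thin rail round the caddy tops out 32 mm above the worktop, 50 mm either side of the row's centre line
- cell_4: fourth, the other end cell of four square cells in a row in the fixed light-oak caddy (112 x 375 x 18 mm): a steel drip dish, 74 x 74 mm inside, 8 mm deep, cells 88 mm apart. Origin at the centre of the dish floor, 10 mm above the worktop; z up, y along the row towards cell_1. A thin rail round the caddy tops out 32 mm above the worktop, 50 mm either side of the row's centre line
- kitchen_roll: roll of white kitchen paper upright on a wooden stand with a turned wooden finial, 150 mm across the stand, 320 mm tall, behind one end of the caddy; origin at the centre of its underside. It marks the end of the row where the tallest goes
- crock: pale utensil crock full of spoons and whisks, about 135 x 172 mm, 326 mm tall, behind the other end of the caddy; origin near the centre of its underside

How it is judged:
By the outcome, as a careful person would: the job done as asked, in the order asked, and still so for the second after the job is handed in, with the robot touching nothing.
It also fails if it takes over 102 s, if anything falls off the work surface, if the arm or the gripper's body presses on something with over 40 N, if the wrist force passes 120 N, or if a joint passes its speed limit or range.

## Robot

A 6-joint arm with a two-finger parallel gripper is mounted at the origin on the work surface; the furniture and walls round the work are solid. World frame = base frame: x ahead of the robot, y to its left, z up, the work surface at z = 0. Lengths are in m, angles in rad, forces in N, time in s.
With the tool pointing down it reaches from about 0.425 to 1.125 m from the base axis. Payload 14.9 kg.
Tool frame: the origin (TCP) lies between the finger pads; the fingertips stand 17 mm ahead of it and the grasp point (between the pads) lies 2 mm behind it (env.tip_reach is the distance from the TCP to the fingertips, in m); z points along the fingers, y is the line along which they close (so a half turn about z gives the same grasp; the last joint's range is limited). The gripper opens to 91 mm and grips with 3 to 60 N. Pads are 32 mm wide; open, the fingers measure 118 mm over their backs; the gripper's body (76 mm by 178 mm) begins 60 mm behind the grasp point.
Start: joints at [-1.166, 0.379, 1.734, -0, 1.028, -0.033], TCP at [0.297, -0.634, 0.231] pointing down, gripper open.
Joint ranges: [-2.77, 2.77], [-0.74, 2.19], [0, 2.66], [-1.06, 4.2], [0.31, 2.87], [-3.08, 3.08]. Speed limits (rad/s): [1.89, 1.89, 2.39, 3.14, 3.14, 3.14].

## Interface

Orientations are given as a unit quaternion [w, x, y, z].
In Python, from station import env gives the robot as it stands. The module is installed in compiled form; this text tells all that it offers.
- The arm moves only by the tool servo_tool, never from a script. Its argument "series" is a list that holds one entry, the list of rows, each a list of 7 numbers: the turn, a rotation vector about the tool's x, y, z as a fraction of full scale, then the shift along the tool's x, y, z as a fraction of full scale, then the closure, from -1 (fully open) to 1 (shut). In form: [[[wx, wy, wz, x, y, z, hand], ...]]. A call has 1 to 10 rows; each row shifts and turns the commanded pose from where the row before left it, along the tool's axes as they then stand; what a row does not reach is not made up. Full scale, the value 1, is 0.75 m for a shift and 6 degrees for a turn. A row lasts 1/8 s, in which the tool goes at most 62.5 mm and 10.7 degrees, less where a joint would pass 70% of its speed; a pose out of reach is approached as far as the arm can. A call with a number of a shift or a turn outside -1 to 1 is refused whole. A call with a gripper value outside its range is refused whole. The fingers move at their own pace and stop on an object; the grip force is fixed at half the most. Time passes only in rows, so rows that do not move let the fingers close. It gives the time, the measured TCP pose, the force, the opening and the grip force at its end, in the units of the state.
- env.state(): the state, without advancing time (a new reading comes with each control period).
- env.get_image(name): name is "side" or "top"; returns a dict with "color" (420x560x3 uint8, red, green, blue), "camera_matrix" (3x3 intrinsics, pixels), "origin" and "orientation" of the camera in the world. Camera axes: x right, y down, z forward; pixel columns grow to the right and rows downward; lengths in m; the calibration is good to about 2 mm. A picture is of the moment at which its call begins. There is no depth.
- env.close_job(): hands the job in; it is judged then, once.
Trained networks look in a picture, given as the dict that the camera call returned (one of the last four; its "shot" number tells which), for a name from the list of things; names that differ only in an ending like _2 or _b are one class to them, and where a whole thing is asked for, a point or a joint stands for the part that bears it (a point fixed in the world has none). Each returns a list of dicts, best first, with "conf" (0 to 1); they miss things now and then, are a little off and sometimes report something else, mostly with a low value. They report only what shows in the picture. A call takes as long as a camera call.
- env.search_frame(name, picture): "at" ([column, row] as shares, 0 to 1, of the picture: columns of its width, rows of its height, amid what is visible of it).
The state is a dict: "time_s": time; "joint_pos": joint angles; "joint_velocities": joint speeds; "effort": joint torques, N m; "eef_pos": TCP position; "orientation": TCP orientation; "ft_force": force on the tool from outside, world axes, zero at the start; "moment": the same for the moment, N m; "grip_width": finger opening in m; "grasp_force": force on a finger pad.
Only numpy, scipy, OpenCV 4.12 (cv2) and the standard library are available. Lean on these libraries where they do the work, as an engineer would, in place of code of your own. Each camera call takes 0.05 s, during which the arm holds its last target. There are 200 camera calls.

## Working session

There is one attempt and no reset: what is moved stays moved. The work goes in short steps, Python scripts to look and compute and a tool call to move; the robot and the scene stay as the last step left them, time stands still between calls to the robot, and variables do not carry over. Pictures are saved under pics/ and viewed, at most 14 in all, crops included, and the job is handed in when it is done.

Besides the shell and the picture viewer there is one more tool, called after "Request:" as name(argument=value, ...) on one line, values as JSON. servo_tool: Moves the arm, as the interface text tells. Its arguments: {"type":"object","properties":{"series":{"type":"array","items":{"type":"array","items":{"type":"array","items":{"type":"number","minimum":-1,"maximum":1}}}}},"required":["series"]}

```bash
mkdir -p pics; cat > h.py <<'E'
from station import env
import numpy as np, cv2
from scipy.spatial.transform import Rotation as R
def quat(q): return R.from_quat([q[1],q[2],q[3],q[0]])
def shot(n,fn=None):
    p=env.get_image(n)
    if fn: cv2.imwrite('pics/'+fn,p['color'][:,:,::-1])
    return p
def rot(p):
    o=np.array(p['orientation'])
    return quat(o) if o.shape==(4,) else R.from_matrix(o)
def px2w(p,u,v,z):
    d=rot(p).apply(np.linalg.inv(p['camera_matrix'])@[u,v,1]); o=np.array(p['origin'])
    return o+d*(z-o[2])/d[2]
def w2px(p,w):
    c=rot(p).inv().apply(np.array(w)-p['origin']); q=np.array(p['camera_matrix'])@c
    return q[:2]/q[2]
E
python3 - <<'E'
from h import *
H={'pepper_mill_mid':.085,'oil_tin_mid':.0675,'spice_jar_mid':.0525,'salt_shaker_mid':.045,'cell_1':.01,'cell_2':.01,'cell_3':.01,'cell_4':.01,'kitchen_roll':.16,'crock':.16}
for c in ('top','side'):
    p=shot(c,c+'0.png'); print(c,p['origin'],p['orientation'],np.array(p['camera_matrix']).tolist())
    for n,z in H.items():
        for r in env.search_frame(n,p)[:4]:
            u,v=r['at'][0]*560,r['at'][1]*420
            print(n,round(r['conf'],2),round(u),round(v),px2w(p,u,v,z).round(3))
s=env.state(); print(s)
E
```

```text
top [0.40241508 0.04800749 1.08377989] [ 0.05141868 -0.69625862  0.71468329 -0.04251871] [[434.5013051275758, 0.0, 280.9213344998067], [0.0, 434.5013051275758, 214.76494055222267], [0.0, 0.0, 1.0]]
pepper_mill_mid 0.86 154 226 [0.518 0.354 0.085]
oil_tin_mid 0.6 213 280 [0.391 0.219 0.067]
spice_jar_mid 0.81 159 289 [0.372 0.35  0.052]
salt_shaker_mid 0.79 219 235 [0.496 0.209 0.045]
cell_1 0.96 316 259 [ 0.434 -0.024  0.01 ]
cell_1 0.93 386 245 [ 0.464 -0.198  0.01 ]
cell_1 0.92 352 252 [ 0.448 -0.113  0.01 ]
cell_1 0.75 281 265 [0.421 0.062 0.01 ]
cell_2 0.96 316 259 [ 0.434 -0.024  0.01 ]
cell_2 0.93 386 245 [ 0.464 -0.198  0.01 ]
cell_2 0.92 352 252 [ 0.448 -0.113  0.01 ]
cell_2 0.75 281 265 [0.421 0.062 0.01 ]
cell_3 0.96 316 259 [ 0.434 -0.024  0.01 ]
cell_3 0.93 386 245 [ 0.464 -0.198  0.01 ]
cell_3 0.92 352 252 [ 0.448 -0.113  0.01 ]
cell_3 0.75 281 265 [0.421 0.062 0.01 ]
cell_4 0.96 316 259 [ 0.434 -0.024  0.01 ]
cell_4 0.93 386 245 [ 0.464 -0.198  0.01 ]
cell_4 0.92 352 252 [ 0.448 -0.113  0.01 ]
cell_4 0.75 281 265 [0.421 0.062 0.01 ]
kitchen_roll 0.93 390 148 [ 0.666 -0.
[... 1166 characters left out ...]
-1.16628164e+00,  3.78900707e-01,  1.73420863e+00, -1.78138865e-05,
        1.02850580e+00, -3.33083383e-02]), 'joint_velocities': array([ 4.71040924e-04, -9.55687439e-04, -1.12931742e-05, -1.11418849e-03,
        1.24650491e-03, -7.50829628e-04]), 'effort': array([-2.15380096e-03, -7.63687992e+01, -4.34745598e+01,  6.50956621e-02,
        3.88799293e-02,  2.61479116e-06]), 'eef_pos': array([ 0.29676666, -0.63398587,  0.23092699]), 'orientation': array([-9.63963353e-06,  9.76133413e-01,  2.17171729e-01, -9.57229669e-06]), 'ft_force': array([ 0.29512937, -0.36824773,  0.319908  ]), 'moment': array([-0.0021147 , -0.03725022, -0.00696931]), 'grasp_force': 0.0, 'grip_width': 0.09119342388635128}
```

```bash
python3 -c "
import cv2
a=cv2.imread('pics/top0.png');cv2.imwrite('pics/topc.png',cv2.resize(a[120:320,110:430],None,fx=2.5,fy=2.5,interpolation=2))
a=cv2.imread('pics/side0.png');cv2.imwrite('pics/sidec.png',cv2.resize(a[110:350,180:440],None,fx=2.4,fy=2.4,interpolation=2))"
```

```text
(no output)
```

View pics/topc.png

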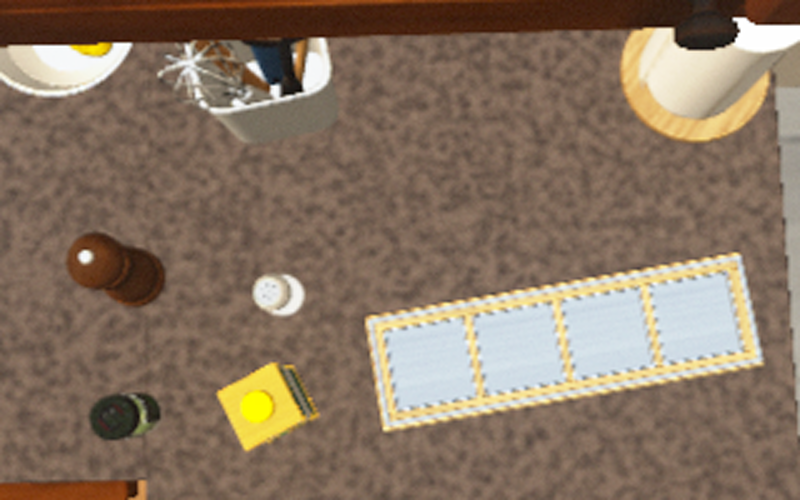

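View pics/sidec.png

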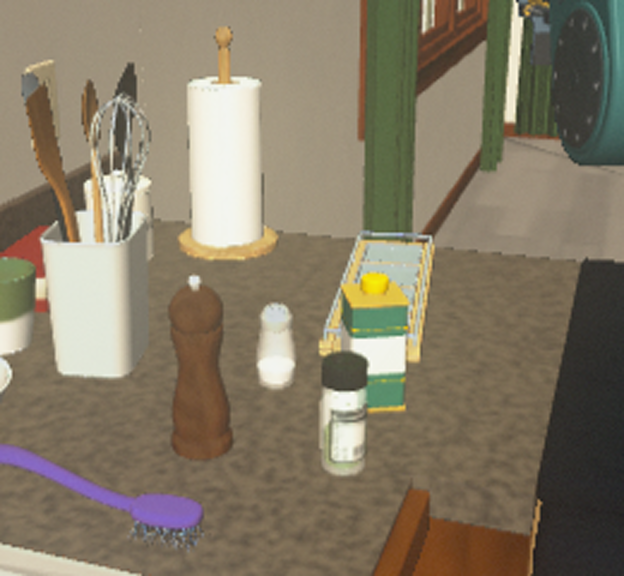

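```bash
cat >> h.py <<'E'
def plan(x,y,z,yaw,n,hand=-1,mod=180):
    """TCP goal; yaw = world angle (deg) of tool y; n rows"""
    s=env.state(); Rc=quat(s['orientation']); p=np.array(s['eef_pos'])
    a=np.radians(yaw); best=None
    for k in (0,np.pi):
        Y=np.array([np.cos(a+k),np.sin(a+k),0]); Z=np.array([0,0,-1.]); 
        rv=(Rc.inv()*R.from_matrix(np.c_[np.cross(Y,Z),Y,Z])).as_rotvec()
        if best is None or np.linalg.norm(rv)<np.linalg.norm(best): best=rv
    d=(np.array([x,y,z])-p)/n; step=R.from_rotvec(best/n); C=Rc
    print('mm/row',(d*1000).round(1),'turn deg',np.degrees(best).round(1),'yaw now',np.degrees(np.arctan2(*Rc.apply([0,1,0])[1::-1])).round(1),'j',s['joint_pos'].round(2))
    w=np.degrees(best/n)/6; out=[]
    for i in range(n):
        out.append([*w.round(3),*(C.inv().apply(d)/.75).round(4),hand]); C=C*step
    print([[float(v) for v in r] for r in out])
E
python3 - <<'E'
from h import *
import pickle
T=shot('top'); S=shot('side')
t=lambda u,v,z:px2w(T,110+u/2.5,120+v/2.5,z).round(3)
s=lambda u,v,z:px2w(S,180+u/2.4,110+v/2.4,z).round(3)
print('mill',t(136,277,0.005),t(97,262,.14),t(86,256,.168),s(202,443,.002),s(193,282,.166))
print('shaker',t(284,296,.003),t(270,291,.085),s(276,378,.004),s(274,312,.085))
print('jar',t(109,418,.105),s(344,463,.003),s(344,360,.105))
print('tin',t(256,407,.135),s(374,276,.135),[t(*c,.118) for c in((217,396),(275,363),(304,420),(246,450))])
print('whisk',t(160,70,.3),t(190,70,.3),'shelf edge z.5',t(300,43,.5),'box',t(145,480,.05))
img=cv2.cvtColor(S['color'],cv2.COLOR_RGB2HSV); 
for r in range(224,302,3):
    row=S['color'][r,246:282].astype(int); m=(row[:,0]-row[:,2]>25)&(row.sum(1)<260)
    i=np.where(m)[0]; print(r,len(i),end='; ')
print()
r=list(T['color'][:,300,0]); 
E
```

```text
mill [0.514 0.352 0.005] [0.514 0.349 0.14 ] [0.517 0.349 0.168] [0.512 0.353 0.002] [0.513 0.359 0.166]
shaker [0.491 0.204 0.003] [0.49  0.205 0.085] [0.49  0.203 0.004] [0.487 0.215 0.085]
jar [0.378 0.347 0.105] [0.375 0.347 0.003] [0.377 0.347 0.105]
tin [0.385 0.21  0.135] [0.384 0.212 0.135] [array([0.395, 0.248, 0.118]), array([0.423, 0.196, 0.118]), array([0.372, 0.171, 0.118]), array([0.348, 0.222, 0.118])]
whisk [0.638 0.253 0.3  ] [0.638 0.23  0.3  ] shelf edge z.5 [0.591 0.122 0.5  ] box [0.319 0.329 0.05 ]
224 0; 227 0; 230 0; 233 2; 236 3; 239 4; 242 9; 245 15; 248 17; 251 11; 254 12; 257 12; 260 16; 263 13; 266 14; 269 18; 272 19; 275 14; 278 21; 281 21; 284 22; 287 24; 290 25; 293 25; 296 25; 299 17;
```

View pics/side0.png

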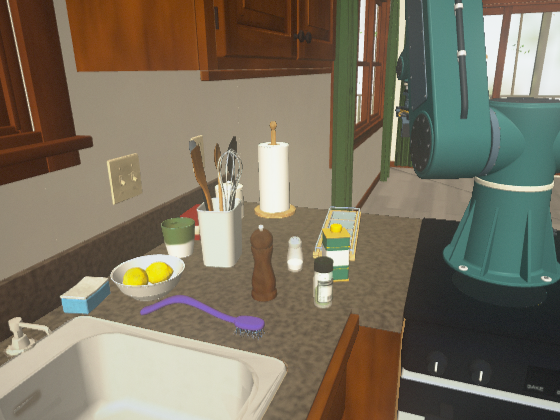

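View pics/top0.png

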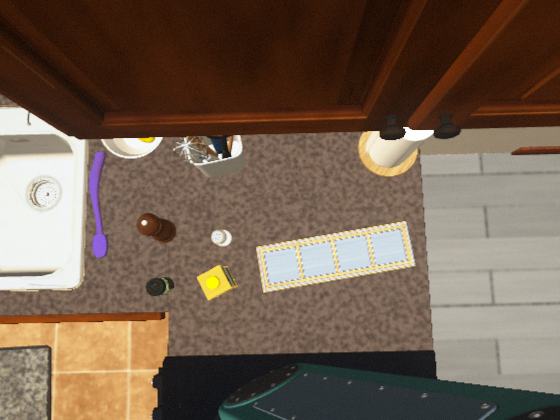

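The side view shows the mill, shaker, tin and jar left of the caddy. The roll is at (274,180) and the crock at (221,214), with an overhead cabinet above them. The top view puts the roll by the caddy's right end, around pixel (388,245), so the mill goes in that cell.

```bash
python3 -c "
from h import *
plan(.46,-.15,.25,-20,10)"
```

```text
mm/row [16.3 48.4  1.9] turn deg [ -0.   -0.  -44.9] yaw now -64.9 j [-1.17  0.38  1.73  0.    1.03 -0.03]
[[-0.0, -0.0, -0.749, 0.0471, -0.0492, -0.0025, -1.0], [-0.0, -0.0, -0.749, 0.0508, -0.0454, -0.0025, -1.0], [-0.0, -0.0, -0.749, 0.0542, -0.0413, -0.0025, -1.0], [-0.0, -0.0, -0.749, 0.0572, -0.0369, -0.0025, -1.0], [-0.0, -0.0, -0.749, 0.06, -0.0323, -0.0025, -1.0], [-0.0, -0.0, -0.749, 0.0623, -0.0275, -0.0025, -1.0], [-0.0, -0.0, -0.749, 0.0643, -0.0225, -0.0025, -1.0], [-0.0, -0.0, -0.749, 0.0658, -0.0174, -0.0025, -1.0], [-0.0, -0.0, -0.749, 0.067, -0.0122, -0.0025, -1.0], [-0.0, -0.0, -0.749, 0.0677, -0.0069, -0.0025, -1.0]]
```

Request:
servo_tool(series=[[[0,0,-0.75,0.047,-0.049,-0.0025,-1],[0,0,-0.75,0.051,-0.045,-0.0025,-1],[0,0,-0.75,0.054,-0.041,-0.0025,-1],[0,0,-0.75,0.057,-0.037,-0.0025,-1],[0,0,-0.75,0.06,-0.032,-0.0025,-1],[0,0,-0.75,0.062,-0.028,-0.0025,-1],[0,0,-0.75,0.064,-0.023,-0.0025,-1],[0,0,-0.75,0.066,-0.017,-0.0025,-1],[0,0,-0.75,0.067,-0.012,-0.0025,-1],[0,0,-0.75,0.068,-0.007,-0.0025,-1]]])

```text
time_s: 2.45
eef_pos: [0.4601, -0.149, 0.2501]
orientation: [0.0, 0.818, 0.575, 0.0]
ft_force: [0.3, -0.1, 0.4]
grip_width: 0.0912
grasp_force: 0.0
```

```bash
python3 -c "
from h import *
plan(.45,.14,.25,10,7)"
```

```text
mm/row [-1.4 41.3 -0. ] turn deg [  0.    0.  -29.8] yaw now -19.8 j [-0.36  0.    2.15  0.    0.99 -0.02]
[[0.001, 0.0, -0.709, 0.0511, -0.0204, -0.0, -1.0], [0.001, 0.0, -0.709, 0.0525, -0.0166, -0.0, -1.0], [0.001, 0.0, -0.709, 0.0536, -0.0126, 0.0, -1.0], [0.001, 0.0, -0.709, 0.0544, -0.0086, 0.0, -1.0], [0.001, 0.0, -0.709, 0.0549, -0.0046, 0.0, -1.0], [0.001, 0.0, -0.709, 0.0551, -0.0005, 0.0, -1.0], [0.001, 0.0, -0.709, 0.055, 0.0036, 0.0, -1.0]]
```

```bash
cat >> h.py <<'E'
def legs(*L):
    """each leg: (x,y,z,yaw,n,hand); planned in sequence from the measured pose"""
    s=env.state(); C=quat(s['orientation']); p=np.array(s['eef_pos'])
    print('j',s['joint_pos'].round(2),'t',s['time_s'],'grip',round(s['grip_width'],4),s['grasp_force'],'F',np.round(s['ft_force'],1))
    for x,y,z,yaw,n,hand in L:
        Y0=C.apply([0,1,0]); y0=np.arctan2(Y0[1],Y0[0]); dy=np.radians(yaw)-y0
        dy=(dy+np.pi/2)%np.pi-np.pi/2
        a=y0+dy; Y=np.array([np.cos(a),np.sin(a),0]); Z=np.array([0,0,-1.])
        rv=(C.inv()*R.from_matrix(np.c_[np.cross(Y,Z),Y,Z])).as_rotvec()
        g=np.array([x,y,z]); d=(g-p)/n; w=np.degrees(rv/n)/6
        print('leg mm/row',np.linalg.norm(d*1000).round(1),'turn/row',np.degrees(np.linalg.norm(rv/n)).round(1))
        for i in range(n):
            print(' ',[float(v)+0. for v in [*w.round(2),*(C.inv().apply(d)/.75).round(4),hand]]); C=C*R.from_rotvec(rv/n)
        p=g
E
python3 -c "
from h import *
legs((.45,.14,.25,10,6,-1),(.514,.353,.25,30,4,-1))"
```

```text
j [-0.36  0.    2.15  0.    0.99 -0.02] t 2.45 grip 0.0912 0.0 F [ 0.3 -0.1  0.4]
leg mm/row 48.2 turn/row 5.0
  [0.0, 0.0, -0.83, 0.0597, -0.0238, 0.0, -1.0]
  [0.0, 0.0, -0.83, 0.0615, -0.0186, 0.0, -1.0]
  [0.0, 0.0, -0.83, 0.0629, -0.0132, 0.0, -1.0]
  [0.0, 0.0, -0.83, 0.0638, -0.0077, 0.0, -1.0]
  [0.0, 0.0, -0.83, 0.0642, -0.0022, 0.0, -1.0]
  [0.0, 0.0, -0.83, 0.0642, 0.0034, 0.0, -1.0]
leg mm/row 55.6 turn/row 5.0
  [0.0, 0.0, -0.83, 0.0662, 0.0333, 0.0, -1.0]
  [0.0, 0.0, -0.83, 0.0631, 0.039, 0.0, -1.0]
  [0.0, 0.0, -0.83, 0.0594, 0.0443, 0.0, -1.0]
  [0.0, 0.0, -0.83, 0.0553, 0.0493, 0.0, -1.0]
```

Request:
servo_tool(series=[[[0,0,-0.83,0.06,-0.024,0,-1],[0,0,-0.83,0.0615,-0.0185,0,-1],[0,0,-0.83,0.063,-0.013,0,-1],[0,0,-0.83,0.064,-0.0075,0,-1],[0,0,-0.83,0.064,-0.002,0,-1],[0,0,-0.83,0.064,0.0035,0,-1],[0,0,-0.83,0.066,0.0335,0,-1],[0,0,-0.83,0.063,0.039,0,-1],[0,0,-0.83,0.0595,0.0445,0,-1],[0,0,-0.83,0.0555,0.0495,0,-1]]])

```text
time_s: 3.7
eef_pos: [0.5155, 0.3537, 0.2497]
orientation: [0.0, 0.5, 0.866, 0.0]
ft_force: [0.4, 0.3, -0.1]
grip_width: 0.0911
grasp_force: 0.0
```

```bash
python3 -c "
from h import *
p=shot('side')
c=p['color'][120:320,180:340,::-1]; cv2.imwrite('pics/m1.png',cv2.resize(c,None,fx=3,fy=3,interpolation=2))
legs((.514,.353,.18,30,2,-1),(.514,.353,.122,30,3,-1),(.514,.353,.122,30,5,1))"
```

```text
j [0.57 0.25 1.87 0.   1.02 0.04] t 3.75 grip 0.0911 0.0 F [-4.2 -0.1 -0.3]
leg mm/row 35.2 turn/row 0.2
  [0.01, 0.0, 0.03, -0.0021, -0.0037, 0.0467, -1.0]
  [0.01, 0.0, 0.03, -0.0021, -0.0037, 0.0467, -1.0]
leg mm/row 19.3 turn/row 0.0
  [0.0, 0.0, 0.0, 0.0, 0.0, 0.0258, -1.0]
  [0.0, 0.0, 0.0, 0.0, 0.0, 0.0258, -1.0]
  [0.0, 0.0, 0.0, 0.0, 0.0, 0.0258, -1.0]
leg mm/row 0.0 turn/row 0.0
  [0.0, 0.0, 0.0, 0.0, 0.0, 0.0, 1.0]
  [0.0, 0.0, 0.0, 0.0, 0.0, 0.0, 1.0]
  [0.0, 0.0, 0.0, 0.0, 0.0, 0.0, 1.0]
  [0.0, 0.0, 0.0, 0.0, 0.0, 0.0, 1.0]
  [0.0, 0.0, 0.0, 0.0, 0.0, 0.0, 1.0]
```

View pics/m1.png

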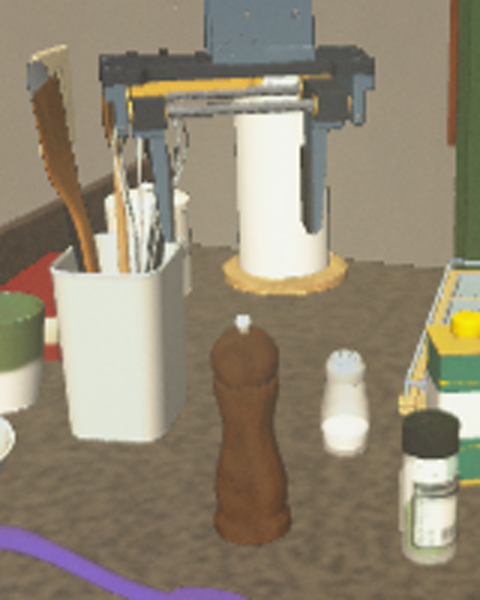

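The open gripper is centred over the mill (crop pixel 245,430). The mill's neck is at row 385 or so, about 0.115 m up, so I'll grasp there.

Request:
servo_tool(series=[[[0,0,0,-0.002,-0.0035,0.046,-1],[0,0,0,0,0,0.046,-1],[0,0,0,0,0,0.028,-1],[0,0,0,0,0,0.028,-1],[0,0,0,0,0,0.028,-1],[0,0,0,0,0,0,1],[0,0,0,0,0,0,1],[0,0,0,0,0,0,1],[0,0,0,0,0,0,1],[0,0,0,0,0,0,1]]])

```text
time_s: 5.0
eef_pos: [0.5139, 0.3491, 0.1181]
orientation: [0.0, 0.501, 0.865, 0.0]
ft_force: [0.9, 0.4, 3.1]
grip_width: 0.0478
grasp_force: 29.9
```

```bash
python3 -c "
from h import *
s=env.state(); x,y,z=s['eef_pos'];print(s['eef_pos'])
legs((x,y,z+.03,30,2,1),(.47,.2,.29,20,5,1),(.445,.08,.29,10,3,1))"
```

```text
[0.51390004 0.34914905 0.11808237]
j [0.56 0.41 1.94 0.   0.79 0.04] t 5.0 grip 0.0478 29.864584936585743 F [0.9 0.4 3.1]
leg mm/row 15.0 turn/row 0.1
  [0.0, 0.0, -0.01, 0.0, 0.0, -0.02, 1.0]
  [0.0, 0.0, -0.01, 0.0, 0.0, -0.02, 1.0]
leg mm/row 42.1 turn/row 2.0
  [0.0, 0.0, 0.33, -0.0286, -0.03, -0.0378, 1.0]
  [0.0, 0.0, 0.33, -0.0296, -0.029, -0.0378, 1.0]
  [0.0, 0.0, 0.33, -0.0306, -0.028, -0.0378, 1.0]
  [0.0, 0.0, 0.33, -0.0316, -0.0269, -0.0378, 1.0]
  [0.0, 0.0, 0.33, -0.0325, -0.0258, -0.0378, 1.0]
leg mm/row 40.9 turn/row 3.3
  [0.0, 0.0, 0.56, -0.0463, -0.0287, 0.0, 1.0]
  [0.0, 0.0, 0.56, -0.0479, -0.0259, 0.0, 1.0]
  [0.0, 0.0, 0.56, -0.0493, -0.0231, 0.0, 1.0]
```

Request:
servo_tool(series=[[[0,0,0,0,0,-0.01,1],[0,0,0,0,0,-0.03,1],[0,0,0.33,-0.0285,-0.03,-0.038,1],[0,0,0.33,-0.0295,-0.029,-0.038,1],[0,0,0.33,-0.0305,-0.028,-0.038,1],[0,0,0.33,-0.0315,-0.027,-0.038,1],[0,0,0.33,-0.0325,-0.026,-0.038,1],[0,0,0.56,-0.0465,-0.0285,0,1],[0,0,0.56,-0.048,-0.026,0,1],[0,0,0.56,-0.0495,-0.023,0,1]]])

```text
time_s: 6.25
eef_pos: [0.4437, 0.0787, 0.2906]
orientation: [0.0, 0.644, 0.765, 0.0]
ft_force: [0.7, -0.3, -2.2]
grip_width: 0.0475
grasp_force: 29.8
```

```bash
python3 -c "
from h import *
p=shot('side')
c=p['color'][60:320,180:440,::-1]; cv2.imwrite('pics/m2.png',cv2.resize(c,None,fx=2.2,fy=2.2,interpolation=2))
legs((.463,-.198,.28,9.4,7,1),(.463,-.198,.2,9.4,3,1))"
```

```text
j [ 0.12 -0.11  2.18 -0.    1.08 -0.05] t 6.3 grip 0.0477 29.7915996015945 F [ 0.7  0.4 -2.5]
leg mm/row 39.3 turn/row 0.0
  [0.0, 0.0, 0.01, -0.0521, -0.0049, 0.002, 1.0]
  [0.0, 0.0, 0.01, -0.0521, -0.0049, 0.002, 1.0]
  [0.0, 0.0, 0.01, -0.0521, -0.0048, 0.002, 1.0]
  [0.0, 0.0, 0.01, -0.0521, -0.0048, 0.002, 1.0]
  [0.0, 0.0, 0.01, -0.0521, -0.0048, 0.002, 1.0]
  [0.0, 0.0, 0.01, -0.0521, -0.0048, 0.002, 1.0]
  [0.0, 0.0, 0.01, -0.0521, -0.0047, 0.002, 1.0]
leg mm/row 26.7 turn/row 0.0
  [0.0, 0.0, 0.0, 0.0, 0.0, 0.0356, 1.0]
  [0.0, 0.0, 0.0, 0.0, 0.0, 0.0356, 1.0]
  [0.0, 0.0, 0.0, 0.0, 0.0, 0.0356, 1.0]
```

View pics/m2.png

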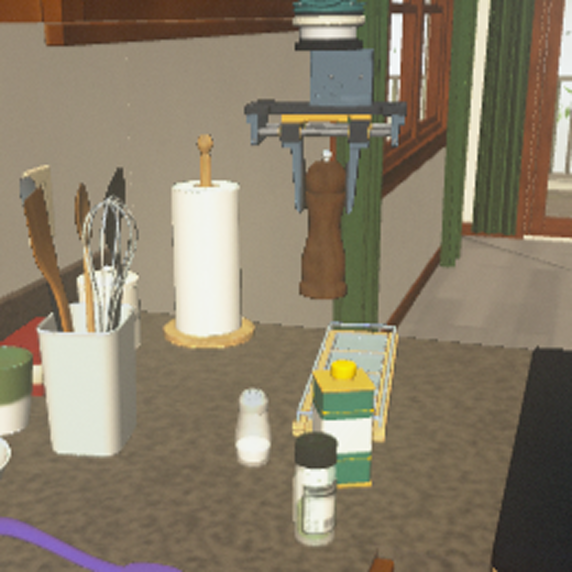

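The mill hangs upright in the fingers (foot at crop pixel 323,295). Nothing else has moved.

Request:
servo_tool(series=[[[0,0,0,-0.052,-0.005,0.002,1],[0,0,0,-0.052,-0.005,0.002,1],[0,0,0,-0.052,-0.005,0.002,1],[0,0,0,-0.052,-0.005,0.002,1],[0,0,0,-0.052,-0.005,0.002,1],[0,0,0,-0.052,-0.005,0.002,1],[0,0,0,-0.052,-0.005,0.002,1],[0,0,0,0,0,0.035,1],[0,0,0,0,0,0.035,1],[0,0,0,0,0,0.03,1]]])

```text
time_s: 7.55
eef_pos: [0.4651, -0.1936, 0.2041]
orientation: [-0.0, 0.644, 0.765, -0.0]
ft_force: [0.1, -0.3, -2.8]
grip_width: 0.0474
grasp_force: 29.8
```

```bash
python3 -c "
from h import *
p=shot('top')
c=p['color'][180:320,240:440,::-1]; cv2.imwrite('pics/m3.png',cv2.resize(c,None,fx=3,fy=3,interpolation=2))
legs((.463,-.198,.14,9.4,3,1),(.463,-.198,.128,9.4,4,1))"
```

```text
j [-0.44  0.11  2.14  0.    0.89 -0.61] t 7.6 grip 0.0475 29.777042436471675 F [-3.2  1.5 -4.6]
leg mm/row 20.6 turn/row 0.2
  [-0.01, -0.01, 0.03, -0.0022, -0.0007, 0.0273, 1.0]
  [-0.01, -0.01, 0.03, -0.0022, -0.0007, 0.0273, 1.0]
  [-0.01, -0.01, 0.03, -0.0022, -0.0008, 0.0273, 1.0]
leg mm/row 3.0 turn/row 0.0
  [0.0, 0.0, 0.0, 0.0, 0.0, 0.004, 1.0]
  [0.0, 0.0, 0.0, 0.0, 0.0, 0.004, 1.0]
  [0.0, 0.0, 0.0, 0.0, 0.0, 0.004, 1.0]
  [0.0, 0.0, 0.0, 0.0, 0.0, 0.004, 1.0]
```

View pics/m3.png

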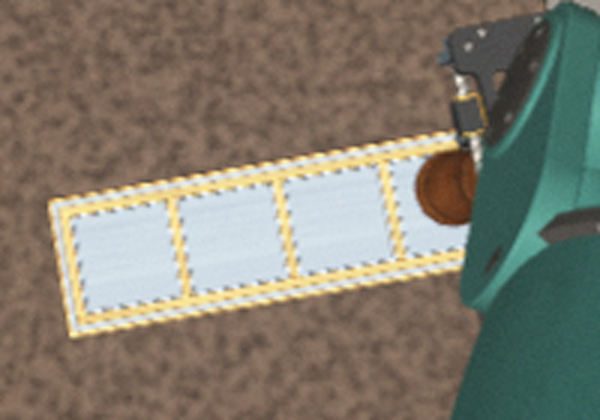

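The mill's foot (left edge at crop pixel 417,187) is over the right-hand end cell, so I'll lower it.

Request:
servo_tool(series=[[[0,0,0,-0.003,-0.001,0.027,1],[0,0,0,-0.003,-0.001,0.027,1],[0,0,0,-0.001,-0.001,0.024,1],[0,0,0,0,0,0.006,1],[0,0,0,0,0,0.006,1],[0,0,0,0,0,0.004,1],[0,0,0,0,0,0.003,1],[0,0,0,0,0,0,1]]])

```text
time_s: 8.6
eef_pos: [0.4642, -0.1991, 0.132]
orientation: [0.0, 0.643, 0.766, 0.0]
ft_force: [0.3, 0.3, -2.1]
grip_width: 0.0475
grasp_force: 29.8
```

Request:
servo_tool(series=[[[0,0,0,0,0,0.0027,1],[0,0,0,0,0,0.0013,1],[0,0,0,0,0,0,1]]])

```text
time_s: 8.98
eef_pos: [0.4641, -0.1991, 0.1289]
orientation: [-0.0, 0.643, 0.765, 0.0]
ft_force: [-0.9, -0.1, -2.7]
grip_width: 0.0479
grasp_force: 29.8
```

Request:
servo_tool(series=[[[0,0,0,0,0,0.0013,1],[0,0,0,0,0,0.0007,1],[0,0,0,0,0,0,1]]])

```text
time_s: 9.35
eef_pos: [0.4645, -0.1993, 0.128]
orientation: [0.0, 0.643, 0.766, 0.0]
ft_force: [-2.4, 0.3, 8.4]
grip_width: 0.0476
grasp_force: 29.9
```

Contact: the upward force is 8 N. I'll release and rise.

Request:
servo_tool(series=[[[0,0,0,0,0,0,0],[0,0,0,0,0,0,-1],[0,0,0,0,0,0,-1],[0,0,0,0,0,0,-1],[0,0,0,0,0,-0.03,-1],[0,0,0,0,0,-0.05,-1],[0,0,0,0,0,-0.06,-1],[0,0,0,0,0,-0.02,-1]]])

```text
time_s: 10.35
eef_pos: [0.465, -0.1996, 0.2499]
orientation: [0.002, 0.643, 0.766, 0.0]
ft_force: [-0.2, 0.2, -0.5]
grip_width: 0.0909
grasp_force: 0.0
```

```bash
python3 -c "
from h import *
p=shot('side')
c=p['color'][60:320,180:440,::-1]; cv2.imwrite('pics/m4.png',cv2.resize(c,None,fx=2.2,fy=2.2,interpolation=2))
legs((.45,.05,.24,15,5,-1),(.385,.210,.22,27,4,-1))"
```

```text
j [-0.45  0.04  2.11  0.    0.99 -0.62] t 10.4 grip 0.0913 0.0 F [ 1.8 -1.5  2.3]
leg mm/row 50.1 turn/row 1.0
  [0.01, 0.0, -0.17, 0.0663, 0.0074, 0.0027, -1.0]
  [0.01, 0.0, -0.17, 0.0661, 0.0086, 0.0027, -1.0]
  [0.01, 0.0, -0.17, 0.066, 0.0098, 0.0027, -1.0]
  [0.01, 0.0, -0.17, 0.0658, 0.011, 0.0027, -1.0]
  [0.01, 0.0, -0.17, 0.0656, 0.0121, 0.0028, -1.0]
leg mm/row 43.5 turn/row 3.0
  [0.0, 0.0, -0.5, 0.0571, -0.0071, 0.0067, -1.0]
  [0.0, 0.0, -0.5, 0.0574, -0.0041, 0.0067, -1.0]
  [0.0, 0.0, -0.5, 0.0576, -0.0011, 0.0067, -1.0]
  [0.0, 0.0, -0.5, 0.0575, 0.0019, 0.0067, -1.0]
```

View pics/m4.png

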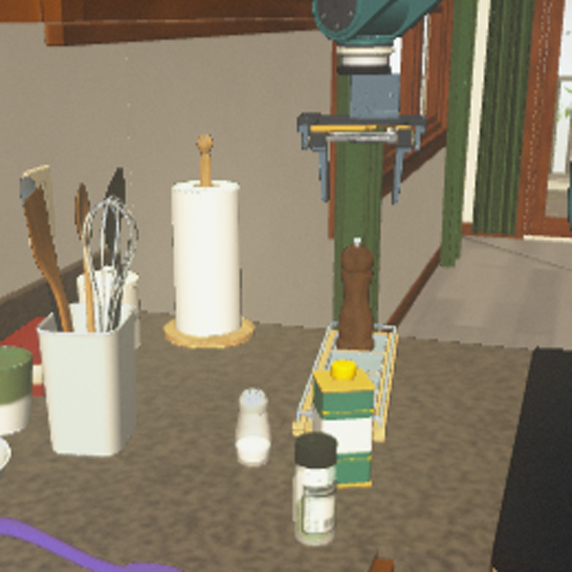

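The mill stands upright in the far cell (crop pixel 356,300). The tin is next.

Request:
servo_tool(series=[[[0,0,-0.17,0.066,0.0075,0.0027,-1],[0,0,-0.17,0.066,0.0085,0.0027,-1],[0,0,-0.17,0.066,0.01,0.0027,-1],[0,0,-0.17,0.066,0.011,0.0027,-1],[0,0,-0.17,0.0655,0.012,0.0027,-1],[0,0,-0.5,0.057,-0.007,0.0067,-1],[0,0,-0.5,0.0575,-0.004,0.0067,-1],[0,0,-0.5,0.0575,-0.001,0.0067,-1],[0,0,-0.5,0.0575,0.002,0.0067,-1],[0,0,0,0,0,0,-1]]])

```text
time_s: 11.65
eef_pos: [0.3827, 0.2116, 0.2157]
orientation: [-0.001, 0.521, 0.854, -0.001]
ft_force: [0.1, 0.3, 1.1]
grip_width: 0.0907
grasp_force: 0.0
```

```bash
python3 -c "
from h import *
legs((.385,.210,.13,27,3,-1),(.385,.21,.084,27,2,-1))
s=env.state();print(s['eef_pos'])"
```

```text
j [ 0.45 -0.03  2.26  0.    0.92 -0.02] t 11.65 grip 0.0907 0.0 F [0.1 0.3 1.1]
leg mm/row 28.6 turn/row 0.1
  [-0.01, 0.0, 0.01, -0.0011, 0.0007, 0.0381, -1.0]
  [-0.01, 0.0, 0.01, -0.0011, 0.0006, 0.0381, -1.0]
  [-0.01, 0.0, 0.01, -0.0011, 0.0006, 0.0381, -1.0]
leg mm/row 23.0 turn/row 0.0
  [0.0, 0.0, 0.0, 0.0, 0.0, 0.0307, -1.0]
  [0.0, 0.0, 0.0, 0.0, 0.0, 0.0307, -1.0]
[0.38268692 0.21164863 0.21572892]
```

Request:
servo_tool(series=[[[0,0,0,-0.001,0.001,0.038,-1],[0,0,0,-0.001,0.001,0.038,-1],[0,0,0,-0.001,0.001,0.038,-1],[0,0,0,0,0,0.031,-1],[0,0,0,0,0,0.031,-1],[0,0,0,0,0,0,-0.5],[0,0,0,0,0,0,1],[0,0,0,0,0,0,1],[0,0,0,0,0,0,1],[0,0,0,0,0,0,1]]])

```text
time_s: 12.9
eef_pos: [0.3876, 0.2094, 0.0858]
orientation: [0.0, 0.522, 0.853, 0.0]
ft_force: [-2.5, -2.9, 8.7]
grip_width: 0.0559
grasp_force: 30.0
```

```bash
python3 -c "
from h import *
s=env.state();x,y,z=s['eef_pos'];print(s['eef_pos'])
legs((x,y,z+.02,27,2,1),(.42,.12,.22,20,4,1),(.449,-.1114,.20,9.4,5,1))
p=shot('side')
c=p['color'][100:320,220:420,::-1]; cv2.imwrite('pics/m5.png',cv2.resize(c,None,fx=2.6,fy=2.6,interpolation=2))
"
```

```text
[0.38755224 0.20944783 0.08581818]
j [ 0.44  0.23  2.3  -0.    0.61 -0.03] t 12.9 grip 0.0559 29.969306588172913 F [-2.5 -2.9  8.7]
leg mm/row 10.0 turn/row 0.0
  [0.0, 0.0, 0.0, 0.0, 0.0, -0.0133, 1.0]
  [0.0, 0.0, 0.0, 0.0, 0.0, -0.0133, 1.0]
leg mm/row 37.2 turn/row 1.7
  [0.0, 0.0, 0.29, -0.0315, -0.0039, -0.0381, 1.0]
  [0.0, 0.0, 0.29, -0.0316, -0.0029, -0.0381, 1.0]
  [0.0, 0.0, 0.29, -0.0317, -0.002, -0.0381, 1.0]
  [0.0, 0.0, 0.29, -0.0317, -0.001, -0.0381, 1.0]
leg mm/row 46.8 turn/row 2.1
  [0.0, 0.0, 0.35, -0.0606, -0.0138, 0.0053, 1.0]
  [0.0, 0.0, 0.35, -0.0611, -0.0116, 0.0053, 1.0]
  [0.0, 0.0, 0.35, -0.0615, -0.0093, 0.0053, 1.0]
  [0.0, 0.0, 0.35, -0.0618, -0.007, 0.0053, 1.0]
  [0.0, 0.0, 0.35, -0.062, -0.0047, 0.0053, 1.0]
```

View pics/m5.png

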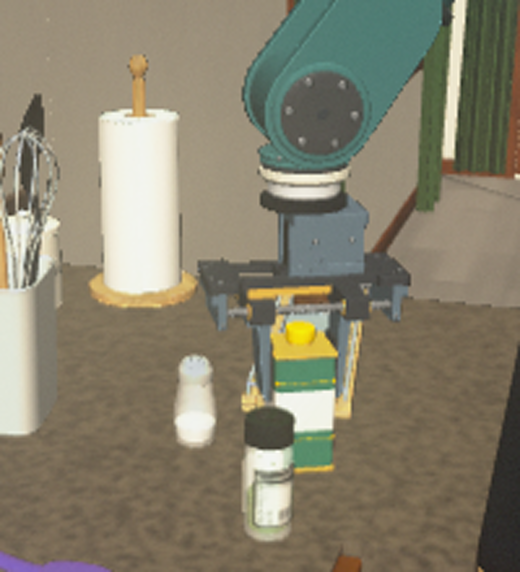

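The tin is held squarely across its flats (opening 56 mm, cap clear of the body).

Request:
servo_tool(series=[[[0,0,0,0,0,-0.01,1],[0,0,0,0,0,-0.02,1],[0,0,0.29,-0.0315,-0.004,-0.038,1],[0,0,0.29,-0.0315,-0.003,-0.038,1],[0,0,0.29,-0.0315,-0.002,-0.038,1],[0,0,0.29,-0.0315,-0.001,-0.038,1],[0,0,0.35,-0.0605,-0.014,0.005,1],[0,0,0.35,-0.061,-0.0115,0.005,1],[0,0,0.35,-0.0615,-0.0095,0.005,1],[0,0,0.35,-0.062,-0.007,0.005,1]]])

```text
time_s: 14.2
eef_pos: [0.4428, -0.0665, 0.2077]
orientation: [0.001, 0.632, 0.775, 0.0]
ft_force: [0.2, -0.1, -2.8]
grip_width: 0.0561
grasp_force: 30.0
```

```bash
python3 -c "
from h import *
s=env.state();print(s['eef_pos'])
legs((.449,-.1105,.20,9.4,2,1),(.449,-.1105,.12,9.4,4,1),(.449,-.1105,.098,9.4,3,1))
"
```

```text
[ 0.44278005 -0.06650387  0.20772733]
j [-0.2   0.    2.24  0.    0.9  -0.4 ] t 14.2 grip 0.0561 29.97879445552826 F [ 0.2 -0.1 -2.8]
leg mm/row 22.6 turn/row 1.1
  [0.01, 0.0, 0.18, -0.0296, -0.0018, 0.0052, 1.0]
  [0.01, 0.0, 0.18, -0.0296, -0.0013, 0.0052, 1.0]
leg mm/row 20.0 turn/row 0.0
  [0.0, 0.0, 0.0, 0.0, 0.0, 0.0267, 1.0]
  [0.0, 0.0, 0.0, 0.0, 0.0, 0.0267, 1.0]
  [0.0, 0.0, 0.0, 0.0, 0.0, 0.0267, 1.0]
  [0.0, 0.0, 0.0, 0.0, 0.0, 0.0267, 1.0]
leg mm/row 7.3 turn/row 0.0
  [0.0, 0.0, 0.0, 0.0, 0.0, 0.0098, 1.0]
  [0.0, 0.0, 0.0, 0.0, 0.0, 0.0098, 1.0]
  [0.0, 0.0, 0.0, 0.0, 0.0, 0.0098, 1.0]
```

Request:
servo_tool(series=[[[0,0,0.18,-0.0295,-0.002,0.005,1],[0,0,0.18,-0.0295,-0.0015,0.005,1],[0,0,0,0,0,0.027,1],[0,0,0,0,0,0.027,1],[0,0,0,0,0,0.02,1],[0,0,0,0,0,0.02,1],[0,0,0,0,0,0,1]]])

```text
time_s: 15.08
eef_pos: [0.4483, -0.1087, 0.128]
orientation: [-0.001, 0.646, 0.763, -0.0]
ft_force: [0.1, -0.1, -2.3]
grip_width: 0.0558
grasp_force: 30.0
```

```bash
python3 -c "
from h import *
s=env.state();print(s['eef_pos'])
legs((.449,-.1105,.11,9.4,2,1),(.449,-.1105,.097,9.4,3,1))
p=shot('top')
c=p['color'][180:320,240:440,::-1]; cv2.imwrite('pics/m6.png',cv2.resize(c,None,fx=3,fy=3,interpolation=2))
"
```

```text
[ 0.44826024 -0.10870851  0.12801098]
j [-0.29  0.17  2.25  0.    0.72 -0.45] t 15.075 grip 0.0558 29.978840053081512 F [ 0.1 -0.1 -2.3]
leg mm/row 9.1 turn/row 0.1
  [-0.01, 0.0, 0.01, -0.0013, 0.0003, 0.012, 1.0]
  [-0.01, 0.0, 0.01, -0.0013, 0.0003, 0.012, 1.0]
leg mm/row 4.3 turn/row 0.0
  [0.0, 0.0, 0.0, 0.0, 0.0, 0.0058, 1.0]
  [0.0, 0.0, 0.0, 0.0, 0.0, 0.0058, 1.0]
  [0.0, 0.0, 0.0, 0.0, 0.0, 0.0058, 1.0]
```

View pics/m6.png

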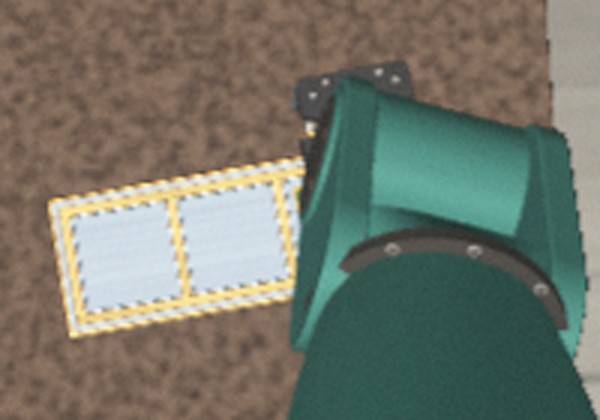

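The arm hides the tin from the top camera, and the two left-hand cells are still empty. I'll lower on the measured pose and the wrist force.

Request:
servo_tool(series=[[[0,0,0,-0.001,0,0.012,1],[0,0,0,-0.001,0,0.012,1],[0,0,0,0,0,0.006,1],[0,0,0,0,0,0.005,1],[0,0,0,0,0,0.003,1],[0,0,0,0,0,0.002,1],[0,0,0,0,0,0,1]]])

```text
time_s: 16.0
eef_pos: [0.449, -0.1104, 0.0987]
orientation: [0.0, 0.646, 0.763, 0.0]
ft_force: [-0.2, -0.5, -2.5]
grip_width: 0.0562
grasp_force: 30.0
```

Request:
servo_tool(series=[[[0,0,0,0,0,0.0013,1],[0,0,0,0,0,0.0013,1],[0,0,0,0,0,0,1]]])

```text
time_s: 16.38
eef_pos: [0.449, -0.1104, 0.0967]
orientation: [-0.0, 0.646, 0.763, -0.0]
ft_force: [0.5, 1.0, -2.7]
grip_width: 0.0553
grasp_force: 30.0
```

Request:
servo_tool(series=[[[0,0,0,0,0,0.0013,1],[0,0,0,0,0,0.0005,1],[0,0,0,0,0,0,1]]])

```text
time_s: 16.75
eef_pos: [0.4491, -0.1104, 0.0958]
orientation: [-0.0, 0.646, 0.763, -0.0]
ft_force: [-3.5, 1.5, 8.9]
grip_width: 0.0558
grasp_force: 30.0
```

Request:
servo_tool(series=[[[0,0,0,0,0,0,0],[0,0,0,0,0,0,-1],[0,0,0,0,0,0,-1],[0,0,0,0,0,0,-1],[0,0,0,0,0,-0.03,-1],[0,0,0,0,0,-0.05,-1],[0,0,0,0,0,-0.06,-1],[0,0,0,0,0,-0.03,-1]]])

```text
time_s: 17.75
eef_pos: [0.4497, -0.1106, 0.2252]
orientation: [0.001, 0.646, 0.763, 0.001]
ft_force: [0.2, -0.4, 0.7]
grip_width: 0.0913
grasp_force: 0.0
```

```bash
python3 -c "
from h import *
legs((.435,.08,.22,20,4,-1),(.377,.347,.2,40,6,-1))
p=shot('side')
c=p['color'][100:320,220:420,::-1]; cv2.imwrite('pics/m7.png',cv2.resize(c,None,fx=2.6,fy=2.6,interpolation=2))
for n,z in (('spice_jar_mid',.0525),('salt_shaker_mid',.045)):
  for r in env.search_frame(n,p)[:2]: print(n,r['conf'],px2w(p,r['at'][0]*560,r['at'][1]*420,z))
"
```

```text
j [-0.29  0.    2.21 -0.    0.93 -0.46] t 17.75 grip 0.0913 0.0 F [ 0.2 -0.4  0.7]
leg mm/row 47.8 turn/row 2.6
  [0.01, 0.0, -0.44, 0.0635, 0.0056, 0.0017, -1.0]
  [0.01, 0.0, -0.44, 0.0631, 0.0085, 0.0017, -1.0]
  [0.01, 0.0, -0.44, 0.0627, 0.0114, 0.0017, -1.0]
  [0.01, 0.0, -0.44, 0.0621, 0.0143, 0.0017, -1.0]
leg mm/row 45.7 turn/row 3.3
  [0.0, 0.0, -0.56, 0.0602, 0.0082, 0.0044, -1.0]
  [0.0, 0.0, -0.56, 0.0596, 0.0117, 0.0044, -1.0]
  [0.0, 0.0, -0.56, 0.0588, 0.0151, 0.0044, -1.0]
  [0.0, 0.0, -0.56, 0.0578, 0.0185, 0.0044, -1.0]
  [0.0, 0.0, -0.56, 0.0567, 0.0218, 0.0044, -1.0]
  [0.0, 0.0, -0.56, 0.0553, 0.0251, 0.0044, -1.0]
spice_jar_mid 0.85 [0.37476104 0.33298683 0.0525    ]
salt_shaker_mid 0.96 [0.48564718 0.2060149  0.045     ]
```

View pics/m7.png

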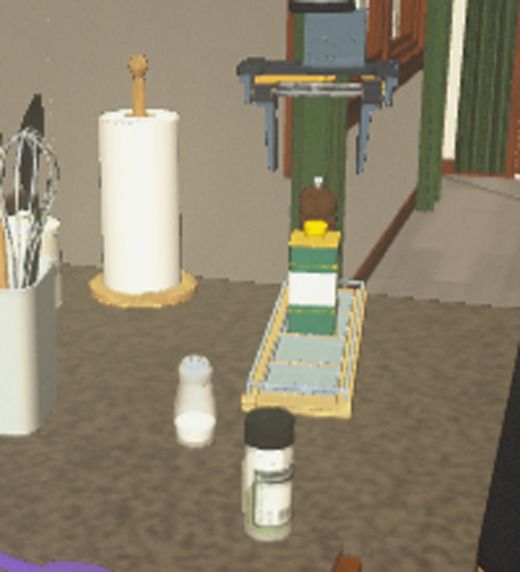

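The tin stands square in the second cell (crop pixel 313,285) in front of the mill. The jar is next.

Request:
servo_tool(series=[[[0,0,-0.44,0.0635,0.0055,0.0017,-1],[0,0,-0.44,0.063,0.0085,0.0017,-1],[0,0,-0.44,0.0625,0.0115,0.0017,-1],[0,0,-0.44,0.062,0.0145,0.0017,-1],[0,0,-0.56,0.06,0.008,0.0044,-1],[0,0,-0.56,0.0595,0.0115,0.0044,-1],[0,0,-0.56,0.059,0.015,0.0044,-1],[0,0,-0.56,0.058,0.0185,0.0044,-1],[0,0,-0.56,0.0565,0.022,0.0044,-1],[0,0,-0.56,0.0555,0.025,0.0044,-1]]])

```text
time_s: 19.15
eef_pos: [0.3744, 0.3478, 0.1963]
orientation: [-0.0, 0.42, 0.907, -0.001]
ft_force: [0.1, -0.4, 0.2]
grip_width: 0.0913
grasp_force: 0.0
```

```bash
python3 -c "
from h import *
s=env.state();print(s['eef_pos'])
legs((.377,.347,.11,40,3,-1),(.377,.347,.06,40,2,-1))"
```

```text
[0.37444186 0.34782418 0.1963482 ]
j [ 0.7   0.13  2.13 -0.    0.88 -0.  ] t 19.15 grip 0.0913 0.0 F [ 0.1 -0.4  0.2]
leg mm/row 28.8 turn/row 0.1
  [-0.01, 0.0, 0.02, -0.001, 0.0007, 0.0384, -1.0]
  [-0.01, 0.0, 0.02, -0.001, 0.0007, 0.0384, -1.0]
  [-0.01, 0.0, 0.02, -0.001, 0.0007, 0.0384, -1.0]
leg mm/row 25.0 turn/row 0.0
  [0.0, 0.0, 0.0, 0.0, 0.0, 0.0333, -1.0]
  [0.0, 0.0, 0.0, 0.0, 0.0, 0.0333, -1.0]
```

Request:
servo_tool(series=[[[0,0,0,-0.001,0.001,0.038,-1],[0,0,0,-0.001,0.001,0.038,-1],[0,0,0,-0.001,0.001,0.038,-1],[0,0,0,0,0,0.033,-1],[0,0,0,0,0,0.033,-1],[0,0,0,0,0,0,-0.2],[0,0,0,0,0,0,0.5],[0,0,0,0,0,0,1],[0,0,0,0,0,0,1],[0,0,0,0,0,0,1]]])

```text
time_s: 20.4
eef_pos: [0.3789, 0.3467, 0.0634]
orientation: [0.0, 0.421, 0.907, 0.0]
ft_force: [-0.3, -0.1, 0.5]
grip_width: 0.0442
grasp_force: 0.0
```

```bash
python3 -c "
from h import *
s=env.state();x,y,z=s['eef_pos'];print(s['eef_pos'])
legs((x,y,z+.02,40,2,1),(.41,.2,.2,27,4,1),(.432,.06,.18,15,4,1))
"
```

```text
[0.37885959 0.34669721 0.0634362 ]
j [ 0.7   0.37  2.16  0.    0.61 -0.01] t 20.4 grip 0.0442 0.0 F [-0.3 -0.1  0.5]
leg mm/row 10.0 turn/row 0.1
  [0.0, 0.0, 0.02, 0.0, 0.0, -0.0133, 1.0]
  [0.0, 0.0, 0.02, 0.0, 0.0, -0.0133, 1.0]
leg mm/row 47.5 turn/row 3.2
  [0.0, 0.0, 0.54, -0.0441, -0.0235, -0.0389, 1.0]
  [0.0, 0.0, 0.54, -0.0454, -0.0209, -0.0389, 1.0]
  [0.0, 0.0, 0.54, -0.0465, -0.0183, -0.0389, 1.0]
  [0.0, 0.0, 0.54, -0.0475, -0.0157, -0.0389, 1.0]
leg mm/row 35.8 turn/row 3.0
  [0.0, 0.0, 0.5, -0.0449, -0.0147, 0.0067, 1.0]
  [0.0, 0.0, 0.5, -0.0456, -0.0123, 0.0067, 1.0]
  [0.0, 0.0, 0.5, -0.0462, -0.0099, 0.0067, 1.0]
  [0.0, 0.0, 0.5, -0.0466, -0.0074, 0.0067, 1.0]
```

Not closed yet, so I'll wait two more rows. I'll also go 3 mm lower, since the grasp is a little high.

Request:
servo_tool(series=[[[0,0,0,0,0,0,1],[0,0,0,0,0,0,1],[0,0,0,0,0,0,1]]])

```text
time_s: 20.78
eef_pos: [0.3788, 0.3467, 0.0633]
orientation: [0.0, 0.421, 0.907, 0.0]
ft_force: [-0.8, -0.9, 5.5]
grip_width: 0.0401
grasp_force: 30.0
```

The jar is gripped at TCP z 0.063 (I left the height as it was). Carrying it.

Request:
servo_tool(series=[[[0,0,0,0,0,-0.01,1],[0,0,0,0,0,-0.02,1],[0,0,0.54,-0.044,-0.0235,-0.039,1],[0,0,0.54,-0.0455,-0.021,-0.039,1],[0,0,0.54,-0.0465,-0.0185,-0.039,1],[0,0,0.54,-0.0475,-0.0155,-0.039,1],[0,0,0.5,-0.045,-0.0145,0.0067,1],[0,0,0.5,-0.0455,-0.0125,0.0067,1],[0,0,0.5,-0.046,-0.01,0.0067,1],[0,0,0.5,-0.0465,-0.0075,0.0067,1]]])

```text
time_s: 22.02
eef_pos: [0.4328, 0.0591, 0.1833]
orientation: [0.0, 0.608, 0.794, 0.0]
ft_force: [0.5, -0.1, -1.0]
grip_width: 0.0404
grasp_force: 30.0
```

```bash
python3 -c "
from h import *
s=env.state();print(s['eef_pos'])
legs((.4355,-.0245,.16,9.4,3,1),(.4355,-.0245,.10,9.4,3,1))
"
```

```text
[0.43279174 0.05906382 0.18325285]
j [ 0.08  0.02  2.28 -0.    0.84 -0.18] t 22.025 grip 0.0404 29.99811351299286 F [ 0.5 -0.1 -1. ]
leg mm/row 28.9 turn/row 1.9
  [0.0, 0.0, 0.32, -0.0362, -0.0086, 0.0103, 1.0]
  [0.0, 0.0, 0.32, -0.0364, -0.0073, 0.0103, 1.0]
  [0.0, 0.0, 0.32, -0.0367, -0.0061, 0.0103, 1.0]
leg mm/row 20.0 turn/row 0.0
  [0.0, 0.0, 0.0, 0.0, 0.0, 0.0267, 1.0]
  [0.0, 0.0, 0.0, 0.0, 0.0, 0.0267, 1.0]
  [0.0, 0.0, 0.0, 0.0, 0.0, 0.0267, 1.0]
```

Request:
servo_tool(series=[[[0,0,0.32,-0.036,-0.0085,0.01,1],[0,0,0.32,-0.0365,-0.0075,0.01,1],[0,0,0.32,-0.0365,-0.006,0.01,1],[0,0,0,0,0,0.027,1],[0,0,0,0,0,0.027,1],[0,0,0,0,0,0.027,1],[0,0,0,0,0,0.014,1],[0,0,0,0,0,0.01,1],[0,0,0,0,0,0.004,1],[0,0,0,0,0,0,1]]])

```text
time_s: 23.28
eef_pos: [0.4356, -0.0232, 0.0784]
orientation: [0.0, 0.646, 0.763, 0.0]
ft_force: [-1.1, -1.2, -1.6]
grip_width: 0.0404
grasp_force: 30.0
```

Request:
servo_tool(series=[[[0,0,0,0,0,0.003,1],[0,0,0,0,0,0.0015,1],[0,0,0,0,0,0.0008,1],[0,0,0,0,0,0,1]]])

```text
time_s: 23.78
eef_pos: [0.4354, -0.0232, 0.0742]
orientation: [-0.0, 0.646, 0.763, -0.0]
ft_force: [0.2, 1.2, -0.2]
grip_width: 0.0399
grasp_force: 30.0
```

Request:
servo_tool(series=[[[0,0,0,0,0,0.0013,1],[0,0,0,0,0,0,1]]])

```text
time_s: 24.02
eef_pos: [0.4355, -0.0232, 0.0733]
orientation: [0.0, 0.646, 0.763, -0.0]
ft_force: [-1.7, -0.8, 3.5]
grip_width: 0.0405
grasp_force: 30.0
```

Request:
servo_tool(series=[[[0,0,0,0,0,0,0],[0,0,0,0,0,0,-1],[0,0,0,0,0,0,-1],[0,0,0,0,0,0,-1],[0,0,0,0,0,-0.03,-1],[0,0,0,0,0,-0.05,-1],[0,0,0,0,0,-0.05,-1],[0,0,0,0,0,-0.03,-1]]])

```text
time_s: 25.02
eef_pos: [0.4359, -0.0232, 0.195]
orientation: [0.001, 0.646, 0.763, 0.001]
ft_force: [0.4, 0.1, -1.0]
grip_width: 0.0915
grasp_force: 0.0
```

```bash
python3 -c "
from h import *
legs((.489,.2045,.18,20,5,-1),(.489,.2045,.09,20,3,-1),(.489,.2045,.048,20,2,-1))
p=shot('side')
c=p['color'][100:320,220:420,::-1]; cv2.imwrite('pics/m8.png',cv2.resize(c,None,fx=2.6,fy=2.6,interpolation=2))
"
```

```text
j [-0.11  0.    2.27  0.    0.87 -0.27] t 25.025 grip 0.0915 0.0 F [ 0.4  0.1 -1. ]
leg mm/row 46.9 turn/row 2.1
  [0.0, 0.0, -0.35, 0.0576, 0.024, 0.004, -1.0]
  [0.0, 0.0, -0.35, 0.0566, 0.0261, 0.004, -1.0]
  [0.0, 0.0, -0.35, 0.0556, 0.0281, 0.004, -1.0]
  [0.0, 0.0, -0.35, 0.0546, 0.0302, 0.004, -1.0]
  [0.0, 0.0, -0.35, 0.0534, 0.0321, 0.004, -1.0]
leg mm/row 30.0 turn/row 0.0
  [0.0, 0.0, 0.0, 0.0, 0.0, 0.04, -1.0]
  [0.0, 0.0, 0.0, 0.0, 0.0, 0.04, -1.0]
  [0.0, 0.0, 0.0, 0.0, 0.0, 0.04, -1.0]
leg mm/row 21.0 turn/row 0.0
  [0.0, 0.0, 0.0, 0.0, 0.0, 0.028, -1.0]
  [0.0, 0.0, 0.0, 0.0, 0.0, 0.028, -1.0]
```

View pics/m8.png

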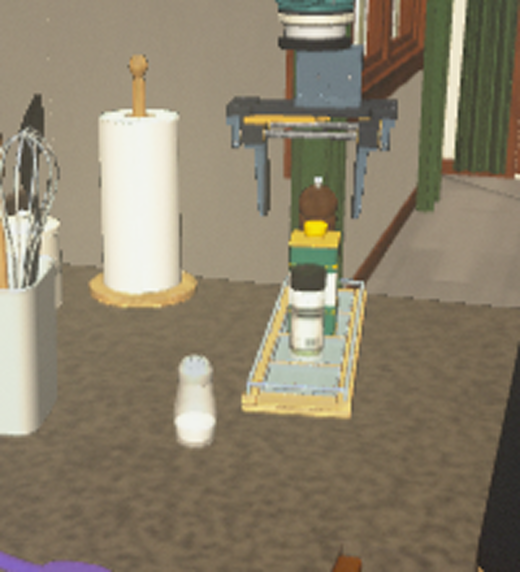

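The jar is upright in the third cell (crop pixel 307,310). Now the shaker, at crop pixel (195,400).

Request:
servo_tool(series=[[[0,0,-0.35,0.0575,0.024,0.004,-1],[0,0,-0.35,0.0565,0.026,0.004,-1],[0,0,-0.35,0.0555,0.028,0.004,-1],[0,0,-0.35,0.0545,0.03,0.004,-1],[0,0,-0.35,0.0535,0.032,0.004,-1],[0,0,0,0,0,0,-1],[0,0,0,0,0,0.04,-1]]])

```text
time_s: 25.95
eef_pos: [0.4892, 0.2046, 0.1489]
orientation: [0.001, 0.573, 0.819, 0.001]
ft_force: [0.0, 0.3, 0.0]
grip_width: 0.0914
grasp_force: 0.0
```

```bash
python3 -c "
from h import *
s=env.state();print(s['eef_pos'])
legs((.489,.2045,.09,20,2,-1),(.489,.2045,.049,20,2,-1))"
```

```text
[0.48918544 0.20455606 0.1488732 ]
j [ 0.35  0.23  2.11 -0.    0.79  0.  ] t 25.95 grip 0.0914 0.0 F [0.  0.3 0. ]
leg mm/row 29.4 turn/row 0.1
  [0.01, 0.0, 0.0, 0.0, -0.0002, 0.0392, -1.0]
  [0.01, 0.0, 0.0, 0.0, -0.0002, 0.0392, -1.0]
leg mm/row 20.5 turn/row 0.0
  [0.0, 0.0, 0.0, 0.0, 0.0, 0.0273, -1.0]
  [0.0, 0.0, 0.0, 0.0, 0.0, 0.0273, -1.0]
```

Request:
servo_tool(series=[[[0,0,0,0,0,0.039,-1],[0,0,0,0,0,0.039,-1],[0,0,0,0,0,0.028,-1],[0,0,0,0,0,0.027,-1],[0,0,0,0,0,0,-0.2],[0,0,0,0,0,0,0.5],[0,0,0,0,0,0,1],[0,0,0,0,0,0,1],[0,0,0,0,0,0,1],[0,0,0,0,0,0,1]]])

```text
time_s: 27.2
eef_pos: [0.4885, 0.2043, 0.0487]
orientation: [0.0, 0.574, 0.819, 0.0]
ft_force: [1.2, -1.1, 2.1]
grip_width: 0.0391
grasp_force: 29.8
```

```bash
python3 -c "
from h import *
s=env.state();x,y,z=s['eef_pos'];print(s['eef_pos'])
legs((x,y,z+.02,20,2,1),(.47,.15,.15,15,3,1),(.426,.064,.13,9.4,4,1))
"
```

```text
[0.48853091 0.20429028 0.0486643 ]
j [ 0.35  0.41  2.13 -0.    0.6   0.  ] t 27.2 grip 0.0391 29.799986500293016 F [ 1.2 -1.1  2.1]
leg mm/row 10.0 turn/row 0.0
  [0.0, 0.0, 0.0, 0.0, 0.0, -0.0133, 1.0]
  [0.0, 0.0, 0.0, 0.0, 0.0, -0.0133, 1.0]
leg mm/row 33.2 turn/row 1.7
  [0.0, 0.0, 0.28, -0.0199, -0.016, -0.0361, 1.0]
  [0.0, 0.0, 0.28, -0.0203, -0.0154, -0.0361, 1.0]
  [0.0, 0.0, 0.28, -0.0208, -0.0148, -0.0361, 1.0]
leg mm/row 24.7 turn/row 1.4
  [0.0, 0.0, 0.23, -0.0239, -0.0216, 0.0067, 1.0]
  [0.0, 0.0, 0.23, -0.0244, -0.021, 0.0067, 1.0]
  [0.0, 0.0, 0.23, -0.0249, -0.0204, 0.0067, 1.0]
  [0.0, 0.0, 0.23, -0.0254, -0.0198, 0.0067, 1.0]
```

Request:
servo_tool(series=[[[0,0,0,0,0,-0.01,1],[0,0,0,0,0,-0.017,1],[0,0,0.28,-0.02,-0.016,-0.036,1],[0,0,0.28,-0.0205,-0.0155,-0.036,1],[0,0,0.28,-0.021,-0.015,-0.036,1],[0,0,0.23,-0.024,-0.0215,0.0067,1],[0,0,0.23,-0.0245,-0.021,0.0067,1],[0,0,0.23,-0.025,-0.0205,0.0067,1],[0,0,0.23,-0.0255,-0.02,0.0067,1],[0,0,0,0,0,0,1]]])

```text
time_s: 28.45
eef_pos: [0.4247, 0.0624, 0.1299]
orientation: [-0.0, 0.647, 0.762, -0.0]
ft_force: [-0.0, -0.5, -0.6]
grip_width: 0.0393
grasp_force: 29.6
```

```bash
python3 -c "
from h import *
s=env.state();x,y,z=s['eef_pos'];print(s['eef_pos'])
legs((.425,.063,.08,9.4,3,1),(.425,.063,.062,9.4,3,1))
p=shot('side')
c=p['color'][100:320,220:420,::-1]; cv2.imwrite('pics/m9.png',cv2.resize(c,None,fx=2.6,fy=2.6,interpolation=2))
"
```

```text
[0.42474785 0.06235066 0.12991981]
j [ 0.09  0.12  2.31  0.    0.71 -0.07] t 28.45 grip 0.0393 29.607155945850536 F [-0.  -0.5 -0.6]
leg mm/row 16.6 turn/row 0.0
  [0.0, 0.0, 0.0, 0.0003, 0.0002, 0.0222, 1.0]
  [0.0, 0.0, 0.0, 0.0003, 0.0002, 0.0222, 1.0]
  [0.0, 0.0, 0.0, 0.0003, 0.0002, 0.0222, 1.0]
leg mm/row 6.0 turn/row 0.0
  [0.0, 0.0, 0.0, 0.0, 0.0, 0.008, 1.0]
  [0.0, 0.0, 0.0, 0.0, 0.0, 0.008, 1.0]
  [0.0, 0.0, 0.0, 0.0, 0.0, 0.008, 1.0]
```

View pics/m9.png

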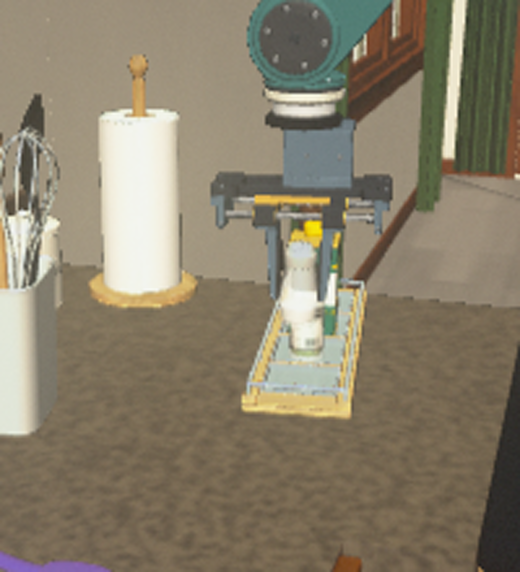

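The shaker hangs upright (crop pixel 300,280) above the last cell, with the jar behind it. I'll lower it.

Request:
servo_tool(series=[[[0,0,0,0,0,0.022,1],[0,0,0,0,0,0.022,1],[0,0,0,0,0,0.022,1],[0,0,0,0,0,0.012,1],[0,0,0,0,0,0.008,1],[0,0,0,0,0,0.004,1],[0,0,0,0,0,0.002,1],[0,0,0,0,0,0,1]]])

```text
time_s: 29.5
eef_pos: [0.4256, 0.0631, 0.0608]
orientation: [0.0, 0.647, 0.763, 0.0]
ft_force: [0.3, -0.1, -0.5]
grip_width: 0.0398
grasp_force: 29.6
```

Request:
servo_tool(series=[[[0,0,0,0,0,0.0013,1],[0,0,0,0,0,0.0012,1],[0,0,0,0,0,0,1]]])

```text
time_s: 29.88
eef_pos: [0.4255, 0.0631, 0.0587]
orientation: [-0.0, 0.647, 0.763, -0.0]
ft_force: [-0.9, 0.6, -0.9]
grip_width: 0.0394
grasp_force: 29.6
```

Request:
servo_tool(series=[[[0,0,0,0,0,0.0009,1],[0,0,0,0,0,0.0004,1],[0,0,0,0,0,0,1]]])

```text
time_s: 30.25
eef_pos: [0.4258, 0.0631, 0.0584]
orientation: [0.0, 0.647, 0.763, -0.0]
ft_force: [-5.4, -2.3, 20.9]
grip_width: 0.0391
grasp_force: 31.3
```

Request:
servo_tool(series=[[[0,0,0,0,0,-0.0008,1],[0,0,0,0,0,0,0],[0,0,0,0,0,0,-1],[0,0,0,0,0,0,-1],[0,0,0,0,0,0,-1],[0,0,0,0,0,-0.03,-1],[0,0,0,0,0,-0.05,-1],[0,0,0,0,0,-0.06,-1],[0,0,0,0,0,-0.06,-1],[0,0,0,0,0,-0.02,-1]]])

```text
time_s: 31.5
eef_pos: [0.4265, 0.0632, 0.2258]
orientation: [0.001, 0.647, 0.763, 0.001]
ft_force: [0.0, -1.0, 0.5]
grip_width: 0.0913
grasp_force: 0.0
```

```bash
python3 -c "
from h import *
s=env.state();print(s['eef_pos'],s['grip_width'])
legs((.46,.3,.23,30,5,-1))"
```

```text
[0.42650397 0.06324309 0.22581382] 0.09127304950383935
j [ 0.09 -0.06  2.26  0.    0.93 -0.07] t 31.5 grip 0.0913 0.0 F [ 0.  -1.   0.5]
leg mm/row 47.8 turn/row 4.1
  [0.01, 0.0, -0.69, 0.0608, 0.0192, -0.0011, -1.0]
  [0.01, 0.0, -0.69, 0.0593, 0.0235, -0.0011, -1.0]
  [0.01, 0.0, -0.69, 0.0575, 0.0277, -0.0011, -1.0]
  [0.01, 0.0, -0.69, 0.0553, 0.0317, -0.0011, -1.0]
  [0.01, 0.0, -0.69, 0.0529, 0.0356, -0.0011, -1.0]
```

Request:
servo_tool(series=[[[0,0,-0.69,0.061,0.019,0,-1],[0,0,-0.69,0.0595,0.0235,0,-1],[0,0,-0.69,0.0575,0.0275,0,-1],[0,0,-0.69,0.0555,0.0315,0,-1],[0,0,-0.69,0.053,0.0355,0,-1],[0,0,0,0,0,0,-1]]])

```text
time_s: 32.25
eef_pos: [0.4581, 0.3025, 0.2223]
orientation: [-0.0, 0.498, 0.867, -0.0]
ft_force: [-0.2, -1.0, 0.5]
grip_width: 0.0912
grasp_force: 0.0
```

```bash
python3 -c "
from h import *
p=shot('top');a=p['color'][120:320,240:440,::-1]
q=shot('side');b=q['color'][140:280,270:410,::-1]
cv2.imwrite('pics/fin.png',np.hstack([cv2.resize(a,(400,400),interpolation=2),cv2.resize(b,(400,400),interpolation=2)]))"
```

```text
(no output)
```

View pics/fin.png

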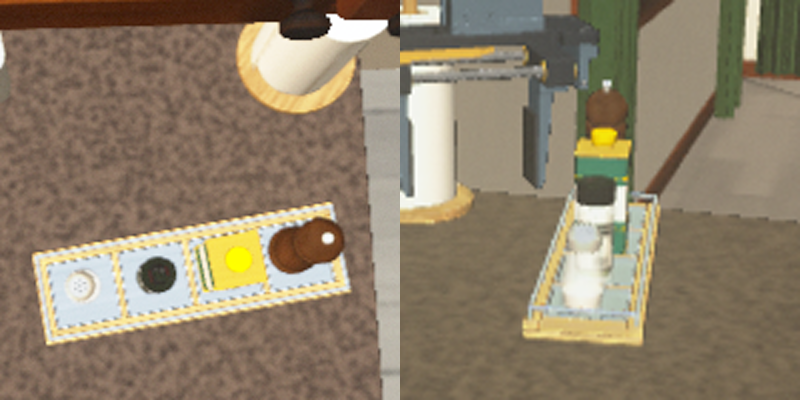

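All four stand upright in order: shaker (80,285), jar (157,275), tin (238,260) and mill (300,247) by the roll.

```bash
python3 -c "
from station import env
print(env.close_job())"
```

```text
the job is handed in; nothing more can be done
None
```

All four seasonings are in the oak caddy, one to a cell, running mill, tin, jar, shaker from the kitchen-roll end, and the last pictures show them all upright; the job was handed in at about 32 s, no verdict came back, and nothing was knocked over.

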